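# Open the combination-locked tool box

### The arm

A 6-joint arm with a two-finger parallel gripper is mounted at the origin on the work surface; the furniture and walls round the work are solid. World frame = base frame: x ahead of the robot, y to its left, z up, the work surface at z = 0. Lengths are in m, angles in rad, forces in N, time in s.
With the tool pointing down it reaches from about 0.275 to 0.875 m from the base axis. Payload 12.5 kg.
Tool frame: the origin (TCP) lies midway between the tips of the shut fingers; the grasp point (between the pads) lies robot.pinch_z behind it (robot.pinch_z is the distance from the TCP to the grasp point, in m); z points along the fingers, y is the line along which they close (so a half turn about z gives the same grasp; the last joint's range is limited). The gripper opens to 85 mm and grips with 20 to 120 N. Pads are 22 mm wide; open, the fingers measure 114 mm over their backs; the gripper's body (76 mm by 85 mm) begins 54 mm behind the grasp point. The pads swing forward as they close: fully open they stand 13 mm farther back than shut.
Start: joints at [1.167, 0.351, 1.652, -0, 1.139, -0.085], TCP at [0.172, 0.522, 0.231] pointing down, gripper open.
Joint ranges: [-2.75, 2.75], [-0.79, 2.1], [0.01, 2.65], [-1.57, 4.71], [0.07, 3.14], [-2.87, 2.87]. Speed limits (rad/s): [2.22, 2.22, 2.79, 3.14, 3.14, 3.14].

### API

Orientations are given as [roll, pitch, yaw] about the fixed x, y, z axes, in that order (R = Rz(yaw) Ry(pitch) Rx(roll)).
In Python, from plant import robot, snapshot, look_for gives the robot as it stands. The module is installed in compiled form; this text tells all that it offers.
- The arm moves only by the tool jog_arm, never from a script. Its argument "targets" is one flat list of numbers, 5 for each row, row after row: the opening, from -1 (shut) to 1 (fully open), then the shift along the world's x, y, z in mm, then the turn about the world's z in degrees. In form: [gripper, tx, ty, tz, spin, gripper, tx, ty, tz, spin, ...]. A call has 1 to 5 rows; each row is the pose to reach, as a shift and turn from the pose commanded when the call began; what a row does not reach only later rows make up. A row lasts 1/8 s, in which the tool goes at most 62.5 mm and 10.7 degrees, less where a joint would pass 70% of its speed; a pose out of reach is approached as far as the arm can. A call with a gripper value outside its range is refused whole. The fingers move at their own pace and stop on an object; "squeeze" is the grip in N (left out, the last holds). Time passes only in rows, so rows that repeat a pose let the fingers close. It gives the time, the measured TCP pose, the force, the opening and the grip force at its end, in the units of the state.
- robot.read_state(): the state, without advancing time (a new reading comes with each control period).
- snapshot(name): name is "side" or "top"; returns a dict with "pixels" (400x640x3 uint8, red, green, blue), "range_z" (400x640 float32, m along the optical axis (not along the pixel's ray), 0 where there is no reading), "fx", "fy", "cx", "cy" (pixels), "R" (3x3) and "t" (3): a world point X has camera coordinates R X + t. Camera axes: x right, y down, z forward; pixel columns grow to the right and rows downward; lengths in m; the calibration is good to about 2 mm. A picture is of the moment at which its call begins.
- robot.sign_off(): hands the job in; it is judged then, once.
Trained networks look in the newest picture that a camera, given by its name, has taken for a name from the list of things; names that differ only in an ending like _2 or _b are one class to them, and where a whole thing is asked for, a point or a joint stands for the part that bears it (a point fixed in the world has none). Each returns a list of dicts, best first, with "conf" (0 to 1); they miss things now and then, are a little off and sometimes report something else, mostly with a low value. They report only what shows in the picture. A call takes as long as a camera call.
- look_for(camera, label): "point" ([x, y, z] in m, in world coordinates, good to about 4 mm: the middle of the surface that is visible of it).
The state is a dict: "t": time; "joint_pos": joint angles; "qvel": joint speeds; "joint_torque": joint torques, N m; "tcp_pos": TCP position; "tcp_rot": TCP orientation; "contact_force": force on the tool from outside, world axes, zero at the start; "torque": the same for the moment, N m; "opening": finger opening in m; "grip_force": force on a finger pad.
Only numpy, scipy, OpenCV 4.12 (cv2) and the standard library are available. Lean on these libraries where they do the work, as an engineer would, in place of code of your own. Each camera call takes 0.05 s, during which the arm holds its last target. There are 200 camera calls.

### The job

Open the locked grey tool box: first turn the left dial to its three-dot mark, then the right dial to its two-dot mark, and then slide the cover fully open, away from the robot, and let go. The lock is worn, so each dial's true spot lies up to about 14 degrees to either side of its mark: turn slowly across it and feel for the place where the dial catches and the spring-loaded cover jumps forward, and stop there without forcing the dial. Leave the tape measure, the pencil and the wooden offcut where they lie.

Things in the scene. Friction and masses are not known exactly. Their poses are not given: they have to be found in the camera images.
- lockbox: grey steel box fixed on the table, 255 (x) by 240 mm (y). Origin on the table under the near edge of the lock plate; x away from the robot, y left, yaw up to 0.3. Near side (x -140 to 0): tray with sliding cover, 45 mm tall. Far side (x 0 to 115): lock housing, flat top plate 56 mm high with two dials, axes at x 42, y +58 (left) and -58 mm (right)
- grip_left (a point): centre of the left dial, 30 mm above the lock plate (z 0.086), the height to grip; x axis along the bar to its pointer end, z up. Black knob: 46 mm disc, 11.5 mm tall, with an upright bar 42 mm long, 12 mm thick, its top 42.5 mm above the plate; grip across the 12 mm. A light line on top and a small light pointer at the foot show the pointer end
- grip_right (a point): centre of the right dial, 30 mm above the lock plate (z 0.086), the height to grip; x axis along the bar to its pointer end, z up. Black knob: 46 mm disc, 11.5 mm tall, with an upright bar 42 mm long, 12 mm thick, its top 42.5 mm above the plate; grip across the 12 mm. A light line on top and a small light pointer at the foot show the pointer end
- dial_left (a joint): angle of the left dial, rad, counter-clockwise positive from above, -1.2 to 1.2; 0: pointer along the box's x. Marks of 1, 2, 3, 4 dots at 0.9, 0.3, -0.3, -0.9. Code: 3 dots, -0.3; the true catch is hidden within 0.25 of that. Starts at 0.4 to 0.85: turn clockwise. Turns with 0.04 to 0.15 N m until it catches, then is trapped (see fences)
- dial_right (a joint): angle of the right dial, rad, counter-clockwise positive from above, -1.2 to 1.2; 0: pointer along the box's x. Marks of 1, 2, 3, 4 dots at 0.9, 0.3, -0.3, -0.9. Code: 2 dots, +0.3; the true catch is hidden within 0.25 of that. Starts at -0.85 to -0.4: turn counter-clockwise. Its fence reaches it only after the left dial has caught; it can be felt only then
- mark_left (a point): short raised black line on the lock plate at the left dial's three-dot mark (black dots, 6 mm, just outside it), 30 mm from the dial's axis
- mark_right (a point): short raised black line on the lock plate at the right dial's two-dot mark (black dots, 6 mm, just outside it), 30 mm from the dial's axis
- cover (a joint): travel of the cover along the box's x, m: 0 to 0.003 locked shut, 0.08 fully open (end stop). A spring pushes it open: it jumps to about 0.009 when the left dial catches and to about 0.02 to 0.04 when the right one does; from there it needs a push of 7 N, plus 1.5 N per cm/s of speed, and stays where it is left
- cover_handle (a point): middle of the dark steel pull bar on the cover, 66 mm above the table; the bar lies along the box's y, 60 mm long, 12 mm thick (x), from 52 to 78 mm above the table, on two feet on the cover (top at 42 mm); at box x -115 mm when shut, -35 mm when fully open. Grip it across or push its near side
- fences: two fences on the cover's far edge, hidden in the housing, moving with it; origin: the box's when shut. The spring presses each on a slotted cam (radius 22 mm) under its dial. The slot takes it within about 0.1 rad of the catch (felt from 0.2 before it) and traps the dial; near it turn below 0.15 rad/s; turning on by more than about 0.15 rad or with over 0.25 N m forces the lock
- tape_measure: tape measure, 35x93x66 mm, loose beside the box on the right; origin under its middle; bystander
- offcut_2: wooden offcut, 45x90x36 mm, loose beside the box on the left; origin under its middle; bystander
- carpenter_pencil: flat pencil, 14x178x8 mm, loose on the table before the box; origin under its middle; bystander

How it is judged:
On the way, in this order (a step that is already met when the one before it is completed fails the run):
1. the left dial is turned to where the cover jumps part-way (value of joint cover above 0.005 m), for 0.2 s.
2. the right dial frees the cover, which springs ajar (value of joint cover above 0.018 m), for 0.2 s.
3. the cover is slid fully open (value of joint cover above 0.072 m), for 0.2 s.
At the end, for the whole second after the job is handed in: The cover is at least 72 mm open (of 80 mm) and still (value of joint cover above 0.072 m and velocity of joint cover below 0.01 m/s); the robot touches nothing.
It fails at once if the lock is forced: more than 24 N on the fences, by turning a caught dial on or shoving a locked cover (contact force between fences and anything else above 24 N).
It fails at once if the tape measure, the offcut or the pencil is moved more than 30 mm (distance of any of tape_measure, offcut_2, carpenter_pencil from where it was at the start of the episode above 0.03 m).
It also fails if it takes over 72 s, if anything falls off the work surface, if the arm or the gripper's body presses on something with over 40 N, if the wrist force passes 120 N, or if a joint passes its speed limit or range.

## Working session

There is one attempt and no reset: what is moved stays moved. The work goes in short steps, Python scripts to look and compute and a tool call to move; the robot and the scene stay as the last step left them, time stands still between calls to the robot, and variables do not carry over. Pictures are saved under pics/ and viewed, at most 10 in all, crops included, and the job is handed in when it is done.

Besides the shell and the picture viewer there is one more tool, called as name(argument=value, ...) on one line, values as JSON. jog_arm: Moves the arm, as the interface text tells. Its arguments: {"type":"object","properties":{"targets":{"type":"array","items":{"type":"number"}},"squeeze":{"type":"number"}},"required":["targets"]}

```bash
mkdir -p pics
python3 - <<'E'
from plant import robot,snapshot,look_for
import cv2,numpy as np
s=robot.read_state();print(s, robot.pinch_z)
for c in("top","side"):
    d=snapshot(c);cv2.imwrite(f"pics/{c}0.png",d["pixels"][:,:,::-1]);np.savez(f"{c}0.npz",**d)
    for l in("lockbox","grip_left","grip_right","mark_left","mark_right","cover_handle","tape_measure","offcut_2","carpenter_pencil"):
        print(c,l,[(np.round(x["point"],3),round(x["conf"],2)) for x in look_for(c,l)[:2]])
E
```

```text
{'t': 0.0, 'joint_pos': array([ 1.16741734e+00,  3.51224351e-01,  1.65243492e+00, -2.36382945e-05,
        1.13909680e+00, -8.45653248e-02]), 'qvel': array([ 0.00012689, -0.00053684, -0.00077565,  0.00100821,  0.0011434 ,
       -0.00159642]), 'joint_torque': array([ 1.75299319e-03, -5.06097257e+01, -2.91407382e+01, -3.20503474e-06,
        4.47418963e-03,  8.65415132e-06]), 'tcp_pos': array([0.17222308, 0.52198712, 0.23076082]), 'tcp_rot': array([-3.14043159e+00, -7.68857560e-05,  2.82278885e+00]), 'contact_force': array([-0.27462119,  0.38548963, -0.14451165]), 'torque': array([-0.01283039,  0.04832716, -0.02133421]), 'grip_force': 0.0, 'opening': 0.0853988394241278} 0.0187
top lockbox [(array([0.572, 0.067, 0.042]), 0.95)]
top grip_left []
top grip_right [(array([0.616, 0.002, 0.066]), 0.82)]
top mark_left [(array([0.576, 0.065, 0.047]), 0.73)]
top mark_right [(array([0.576, 0.069, 0.049]), 0.59)]
top cover_handle [(array([0.521, 0.074, 0.038]), 0.67), (array([0.386, 0.074, 0.008]), 0.22)]
top tape_measure [(array([0.516, 0.071, 0.042]), 0.72), (array([ 0.468, -0.107,  0.062]), 0.71)]
top offcut_2 [(array([0.561, 0.264, 0.035]), 0.64), (array([0.576, 0.066, 0.048]), 0.32)]
top carpenter_pencil [(array([0.382, 0.075, 0.009]), 0.95)]
side lockbox [(array([0.564, 0.008, 0.045]), 0.67)]
side grip_left [(array([0.633, 0.112, 0.078]), 0.74)]
side grip_right [(array([ 0.611, -0.005,  0.077]), 0.59)]
side mark_left [(array([0.567, 0.011, 0.044]), 0.58)]
side mark_right [(array([0.567, 0.011, 0.035]), 0.72)]
side cover_handle [(array([0.517, 0.062, 0.041]), 0.85)]
side tape_measure []
side offcut_2 [(array([0.566, 0.256, 0.032]), 0.75), (array([ 0.619, -0.007,  0.08 ]), 0.51)]
side carpenter_pencil [(array([0.378, 0.058, 0.008]), 0.74)]
```

View pics/top0.png

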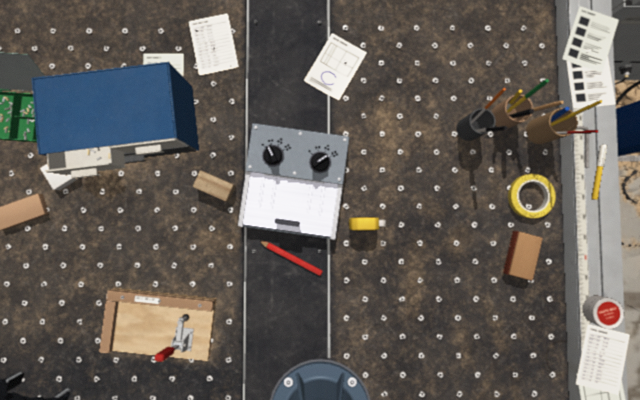

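View pics/side0.png

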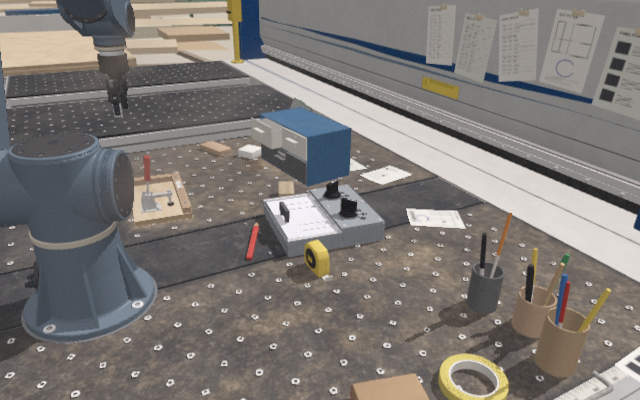

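Top view: box at cols 238–348, rows 123–238 with slightly negative yaw; left dial (272,154), right dial (321,161), handle (288,223). Pencil sits at (292,258), tape at (365,224) and offcut at (213,187). The side view agrees. Next I fit the box pose and zoom in on the dials.

```bash
cat > h.py <<'E'
import numpy as np,cv2
def cloud(d):
    v,u=np.mgrid[:400,:640];z=d["range_z"]
    P=np.stack([(u-d["cx"])/d["fx"]*z,(v-d["cy"])/d["fy"]*z,z],-1)
    return (P-d["t"])@d["R"]
def proj(d,X):
    p=np.asarray(X)@d["R"].T+d["t"];return np.stack([d["fx"]*p[...,0]/p[...,2]+d["cx"],d["fy"]*p[...,1]/p[...,2]+d["cy"]],-1)
E
python3 - <<'E'
from h import *
d=np.load("top0.npz");W=cloud(d);v,u=np.mgrid[:400,:640]
roi=(u>230)&(u<352)&(v>115)&(v<245)
def rect(m):
    r=cv2.minAreaRect(W[m][:,:2].astype(np.float32)*1000);return r
z=W[...,2]
print("cam",-d["R"].T@d["t"], d["fx"])
box=roi&(z>.03)&(z<.115);print("box",rect(box),box.sum())
pl=roi&(z>.052)&(z<.06)&(v<190);print("plate",rect(pl),np.median(z[pl]))
cov=roi&(z>.034)&(z<.049);print("cover",rect(cov),np.median(z[cov]))
for n,(a,b,c,e) in dict(L=(258,290,138,172),R=(305,340,143,180),H=(268,308,212,236)).items():
    m=(u>a)&(u<b)&(v>c)&(v<e)&(z>(.085 if n!="H" else .06))
    print(n,m.sum(),W[m].mean(0) if m.sum() else 0, rect(m) if m.sum() else 0)
im=cv2.resize(d["pixels"][115:200,235:355,::-1],None,fx=6,fy=6,interpolation=cv2.INTER_CUBIC);cv2.imwrite("pics/c1.png",im)
E
```

```text
cam [0.49237344 0.00995167 0.97980337] 380.97868437919834
box ((573.2838134765625, 63.610740661621094), (308.48199462890625, 255.12875366210938), 82.18135070800781) 10088
plate ((640.9476318359375, 56.745445251464844), (239.92037963867188, 119.19136047363281), 82.18135070800781) 0.055313826778052355
cover ((515.1808471679688, 73.67469787597656), (231.26577758789062, 271.05230712890625), 20.319759368896484) 0.04147984838757858
L 103 [0.62540644 0.10869988 0.14837925] ((569.4560546875, 71.85095977783203), (196.99697875976562, 16.88823890686035), 33.86546325683594)
R 110 [0.61250191 0.00230159 0.13666038] ((565.9072265625, 12.67509651184082), (34.27789306640625, 143.12075805664062), 78.6522445678711)
H 134 [0.47398788 0.0778281  0.09653582] ((475.3320007324219, 58.28730773925781), (22.907604217529297, 99.91109466552734), 6.507333278656006)
```

View pics/c1.png

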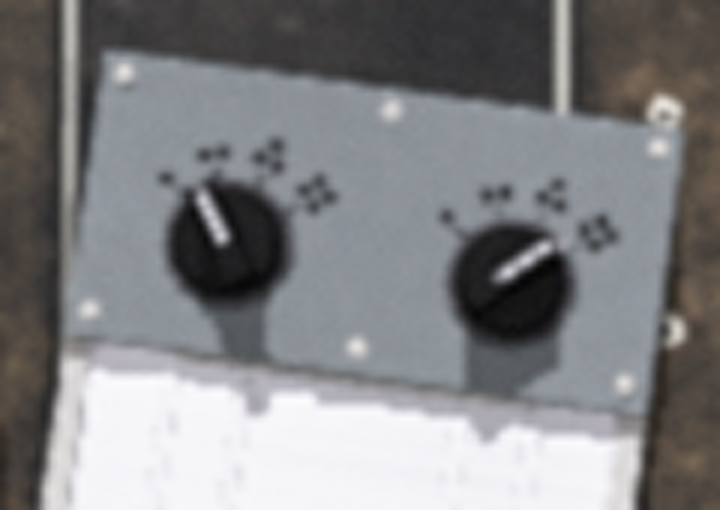

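```bash
cat >> h.py <<'E'
def ray(d,u,v,z):
    r=d["R"].T@np.array([(u-d["cx"])/d["fx"],(v-d["cy"])/d["fy"],1]);c=-d["R"].T@d["t"];return c+r*(z-c[2])/r[2]
E
python3 - <<'E'
from h import *
d=np.load("top0.npz")
def c(x,y,z):return ray(d,235+(x+.5)/6-.5,115+(y+.5)/6-.5,z)
for n,a,b in(("L",(222,243),(202,192)),("R",(498,281),(550,243))):
    A,B=c(*a,.0985),c(*b,.0985);print(n,A,B,np.degrees(np.arctan2(*(B-A)[1::-1])))
cs=[c(x,y,.056) for x,y in((104,50),(683,130),(640,416),(65,338))];print(np.array(cs),np.mean(cs,0))
print("screws/edge angles",[np.degrees(np.arctan2(*(q-p)[1::-1])) for p,q in((cs[1],cs[0]),(cs[2],cs[3]),(cs[3],cs[0]),(cs[2],cs[1]))])
for x,y in((232,240),(513,280)):print("disc",c(x,y,.0675))
print("handle",ray(d,287.5,223,.078))
E
```

```text
L [0.62990631 0.11271509 0.0985    ] [0.64984331 0.12062017 0.0985    ] 21.628495237404014
R [0.61519998 0.00561079 0.0985    ] [ 0.63006279 -0.01456652  0.0985    ] -53.6242628476413
[[ 0.71585278  0.16640532  0.056     ]
 [ 0.68319459 -0.07005181  0.056     ]
 [ 0.56614341 -0.05219451  0.056     ]
 [ 0.59765167  0.18107994  0.056     ]] [0.64071061 0.05630973 0.056     ]
screws/edge angles [np.float64(82.136364008411), np.float64(82.30764325031082), np.float64(-7.0770387679343045), np.float64(-8.674147138015407)]
disc [0.6359623  0.11232274 0.0675    ]
disc [ 6.19931370e-01 -5.64106038e-04  6.75000000e-02]
handle [0.4717496  0.07642737 0.078     ]
```

jog_arm(targets=[0.2, 60, -50, 0, 8, 0.2, 115, -100, 0, 16, 0.2, 170, -150, 0, 24, 0.2, 225, -200, 0, 32, 0.2, 280, -250, 0, 40], squeeze=25)

```text
t: 1.62
tcp_pos: [0.4071, 0.3131, 0.2315]
tcp_rot: [3.141, 0.001, -2.758]
contact_force: [0.8, 1.0, -0.2]
opening: 0.0513
grip_force: 0.0
```

jog_arm(targets=[0.2, 55, -47, 0, 0, 0.2, 110, -95, 0, 0, 0.2, 160, -140, -10, 0, 0.2, 181, -157, -40, 0, 0.2, 181, -157, -80, 0])

```text
t: 2.25
tcp_pos: [0.5893, 0.1551, 0.1505]
tcp_rot: [-3.141, 0.002, -2.766]
contact_force: [0.6, 1.2, -0.9]
opening: 0.0514
grip_force: 0.0
```

Run:
```python
from plant import robot,snapshot
from h import *
s=robot.read_state();print(s['t'],s['tcp_pos'],np.degrees(s['tcp_rot']),s['opening'],s['contact_force'],s['torque'],s['joint_pos'])
t=snapshot("top");d=snapshot("side")
np.savez("side1.npz",**d)
a=cv2.resize(t["pixels"][115:240,230:355,::-1],None,fx=4,fy=4,interpolation=cv2.INTER_CUBIC)
c=proj(d,[.6,.06,.08]).astype(int)
b=d["pixels"][150:260,240:400,::-1];b=cv2.resize(b,None,fx=4,fy=4,interpolation=cv2.INTER_CUBIC)[:, :290+0] if 0 else cv2.resize(b,(290*2-290,500)) if 0 else cv2.resize(b,(640,440))
b=b[:, :]
w=np.zeros((500,500+290,3),np.uint8);w[:,:500]=a;w[:200,500:]=cv2.resize(b,(290,200))
cv2.imwrite("pics/c2.png",w)
```

```text
2.25 [0.58928568 0.15506313 0.1505269 ] [-1.79956692e+02  1.22310693e-01 -1.58463817e+02] 0.05142341417380244 [ 0.56170165  1.17540033 -0.92333187] [-0.03923934  0.03118629 -0.02070315] [ 1.81062118e-01  5.44605500e-01  1.56641494e+00 -3.83353208e-04
  1.02833158e+00 -1.76541316e+00]
```

View pics/c2.png

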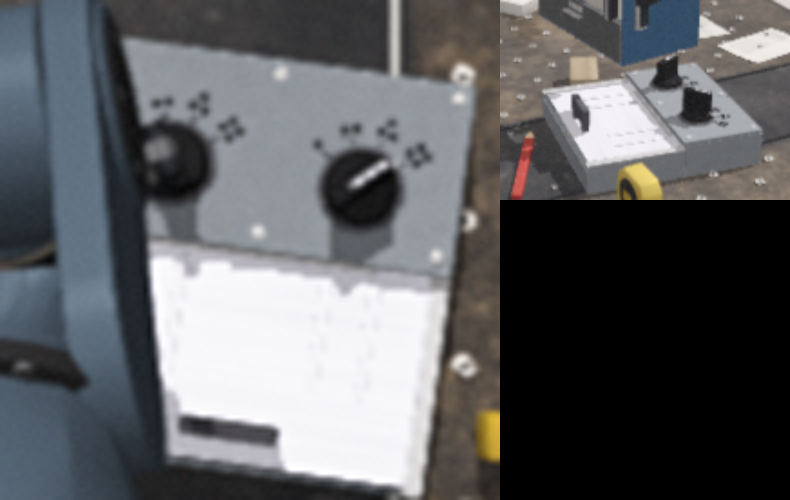

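The side camera sees the handle clearly at (578,112 in the composite), and the top view still shows both dials untouched.

jog_arm(targets=[0.2, 22, -20, 0, 0, 0.2, 44, -40, 0, 0, 0.2, 44, -40, 0, 0, 0.2, 44, -40, 0, 0])

```text
t: 2.85
tcp_pos: [0.6304, 0.1184, 0.1523]
tcp_rot: [3.142, 0.001, -2.762]
contact_force: [-0.3, 0.0, 0.1]
opening: 0.0512
grip_force: 0.0
```

```bash
cat > st.py <<'E'
from plant import robot,snapshot
from h import *
import sys
def st():
    s=robot.read_state();print(round(s['t'],2),s['tcp_pos'].round(4),np.degrees(s['tcp_rot'][2]).round(2),"op",s['opening'].round(4),"F",s['contact_force'].round(1),"M",s['torque'].round(3),"g",round(float(s['grip_force']),1))
def cov(ref="side1.npz"):
    # handle displacement (m) along the box x, by template tracking in the side view
    r=np.load(ref);d=snapshot("side")
    u,v=proj(r,[.474,.076,.066]).round().astype(int)
    T=r["pixels"][v-12:v+12,u-12:u+12];S=d["pixels"][v-30:v+30,u-30:u+42]
    m=cv2.matchTemplate(S,T,cv2.TM_CCOEFF_NORMED);_,sc,_,(x,y)=cv2.minMaxLoc(m)
    e=np.array([.9907,-.136,0]);q=proj(r,[.474,.076,.066]+np.outer(np.arange(-10,90)/1000,e))
    k=np.argmin(np.hypot(*(q-q[10]-[x-18,y-18]).T));print("shift px",x-18,y-18,"score",round(float(sc),3),"cover mm",k-10)
    return d
if __name__=="__main__": st();cov()
E
python3 st.py
```

```text
Traceback (most recent call last):
  File "st.py", line 15, in <module>
    if __name__=="__main__": st();cov()
                             ~~^^
  File "st.py", line 5, in st
    s=robot.read_state();print(round(s['t'],2),s['tcp_pos'].round(4),np.degrees(s['tcp_rot'][2]).round(2),"op",s['opening'].round(4),"F",s['contact_force'].round(1),"M",s['torque'].round(3),"g",round(float(s['grip_force']),1))
                                                                                                               ^^^^^^^^^^^^^^^^^^
AttributeError: 'float' object has no attribute 'round'
```

jog_arm(targets=[0.0, 2, -4, -20, 0, 0.0, 2, -4, -45, 0, 0.0, 2, -4, -65, 0, 0.0, 2, -4, -80, 0, 0.0, 2, -4, -80, 0])

```text
t: 3.48
tcp_pos: [0.6321, 0.1136, 0.07]
tcp_rot: [3.141, -0.002, -2.762]
contact_force: [0.3, -0.3, 0.6]
opening: 0.0429
grip_force: 0.0
```

```bash
sed -i "s/s\['opening'\].round(4)/round(float(s['opening']),4)/" st.py; python3 st.py
python3 - <<'E'
from h import *
d=np.load("side1.npz");print(proj(d,[.633,.1145,.086]))
from plant import snapshot
s=snapshot("side");u,v=proj(d,[.633,.1145,.086]).astype(int)
cv2.imwrite("pics/c3.png",cv2.resize(s["pixels"][v-45:v+45,u-60:u+60,::-1],None,fx=5,fy=5,interpolation=cv2.INTER_CUBIC))
E
```

```text
3.48 [0.6321 0.1136 0.07  ] -158.26 op 0.0429 F [ 0.3 -0.3  0.6] M [-0.007  0.029 -0.027] g 0.0
shift px 0 0 score 0.927 cover mm 0
[330.73441906 186.35333661]
```

View pics/c3.png

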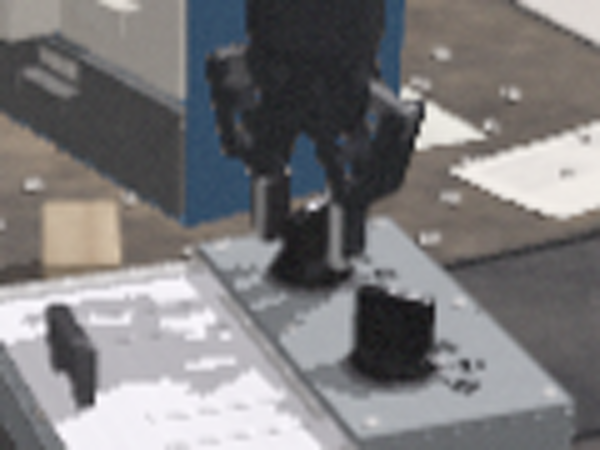

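The fingers straddle the left knob's bar around (310,230) in the crop, with no contact. Close.

jog_arm(targets=[-1, 0, 0, 0, 0, -1, 0, 0, 0, 0, -1, 0, 0, 0, 0, -1, 0, 0, 0, 0], squeeze=30)

```text
t: 4.08
tcp_pos: [0.6332, 0.114, 0.0721]
tcp_rot: [3.142, 0.001, -2.762]
contact_force: [-0.5, 3.1, 6.2]
opening: 0.0114
grip_force: 31.9
```

```bash
python3 st.py
```

```text
4.08 [0.6332 0.114  0.0721] -158.27 op 0.0114 F [-0.5  3.1  6.2] M [ 0.598  0.19  -0.036] g 31.9
shift px 0 0 score 0.923 cover mm 0
```

jog_arm(targets=[-1, 0, 0, 1, -4, -1, 0, 0, 1, -8, -1, 0, 0, 1, -12, -1, 0, 0, 1, -16, -1, 0, 0, 1, -19])

```text
t: 4.75
tcp_pos: [0.6329, 0.115, 0.0721]
tcp_rot: [3.14, 0.001, -3.096]
contact_force: [0.8, 10.9, -2.4]
opening: 0.0116
grip_force: 31.2
```

```bash
python3 st.py
```

```text
4.75 [0.6329 0.115  0.0721] -177.37 op 0.0116 F [ 0.8 10.9 -2.4] M [ 1.78  -0.335  0.156] g 31.2
shift px 0 0 score 0.915 cover mm 0
```

jog_arm(targets=[-1, 0, 1, 0, -1, -1, 0, 1, 0, -2, -1, 0, 1, 0, -3, -1, 0, 1, 0, -4, -1, 0, 1, 0, -5])

```text
t: 5.42
tcp_pos: [0.6329, 0.1153, 0.0722]
tcp_rot: [3.141, 0.0, 3.102]
contact_force: [1.6, 7.3, -3.3]
opening: 0.0116
grip_force: 31.9
```

```bash
python3 st.py
```

```text
5.42 [0.6329 0.1153 0.0722] 177.71 op 0.0116 F [ 1.6  7.3 -3.3] M [ 1.226 -0.315  0.323] g 31.9
shift px 0 0 score 0.921 cover mm 0
```

jog_arm(targets=[-1, 0, 1, 0, 0, -1, 0, 2, 0, 0, -1, 0, 2, 0, -1, -1, 0, 2, 0, -2])

```text
t: 5.98
tcp_pos: [0.6329, 0.1157, 0.0722]
tcp_rot: [-3.141, 0.0, 3.066]
contact_force: [1.7, -5.0, -3.0]
opening: 0.0113
grip_force: 31.3
```

```bash
python3 st.py
```

```text
5.97 [0.6329 0.1157 0.0722] 175.67 op 0.0113 F [ 1.7 -5.  -3. ] M [-0.827 -0.446  0.216] g 31.3
shift px 0 0 score 0.921 cover mm 0
```

jog_arm(targets=[-1, 0, -0.8, 0, -1, -1, 0, -0.8, 0, -2, -1, 0, -0.8, 0, -3, -1, 0, -0.8, 0, -3])

```text
t: 6.52
tcp_pos: [0.6328, 0.1158, 0.0722]
tcp_rot: [3.142, 0.0, 3.014]
contact_force: [3.3, -0.1, -6.3]
opening: 0.0114
grip_force: 30.6
```

```bash
python3 st.py
```

```text
6.53 [0.6328 0.1158 0.0722] 172.71 op 0.0114 F [ 3.3 -0.1 -6.3] M [-0.075 -0.738  0.077] g 30.6
shift px 0 0 score 0.922 cover mm 0
```

jog_arm(targets=[-1, 0.3, 0, -0.5, -1, -1, 0.3, 0, -0.5, -2, -1, 0.3, 0, -0.5, -3, -1, 0.3, 0, -0.5, -3])

```text
t: 7.08
tcp_pos: [0.633, 0.116, 0.0721]
tcp_rot: [3.141, -0.0, 2.962]
contact_force: [-2.8, 1.5, 5.3]
opening: 0.0114
grip_force: 31.8
```

```bash
python3 st.py
```

```text
7.08 [0.633  0.116  0.0721] 169.7 op 0.0114 F [-2.8  1.5  5.3] M [ 0.293  0.34  -0.073] g 31.8
shift px 0 0 score 0.921 cover mm 0
```

jog_arm(targets=[-1, 0, 0, 0, -1, -1, 0, 0, 0, -2, -1, 0, 0, 0, -2])

```text
t: 7.5
tcp_pos: [0.633, 0.1161, 0.0721]
tcp_rot: [3.141, -0.0, 2.927]
contact_force: [-3.2, 2.6, 5.8]
opening: 0.0114
grip_force: 32.2
```

```bash
python3 st.py
```

```text
7.5 [0.633  0.1161 0.0721] 167.73 op 0.0114 F [-3.2  2.6  5.8] M [0.441 0.338 0.081] g 32.2
shift px 0 0 score 0.922 cover mm 0
```

jog_arm(targets=[-1, 0, 0, 0, -1, -1, 0, 0, 0, -2, -1, 0, 0, 0, -3, -1, 0, 0, 0, -3])

```text
t: 8.05
tcp_pos: [0.6331, 0.1163, 0.0721]
tcp_rot: [3.141, -0.0, 2.875]
contact_force: [-3.4, 3.4, 5.9]
opening: 0.0114
grip_force: 32.3
```

```bash
python3 st.py
```

```text
8.05 [0.6331 0.1163 0.0721] 164.73 op 0.0114 F [-3.4  3.4  5.9] M [0.601 0.418 0.106] g 32.3
shift px 0 0 score 0.921 cover mm 0
```

jog_arm(targets=[-1, 0, 0, 0, -1, -1, 0, 0, 0, -2, -1, 0, 0, 0, -3, -1, 0, 0, 0, -3])

```text
t: 8.6
tcp_pos: [0.6331, 0.1164, 0.0721]
tcp_rot: [3.141, -0.0, 2.823]
contact_force: [-2.5, 4.5, 4.5]
opening: 0.0116
grip_force: 32.0
```

```bash
python3 st.py
```

```text
8.6 [0.6331 0.1164 0.0721] 161.72 op 0.0116 F [-2.5  4.5  4.5] M [0.81  0.333 0.02 ] g 32.0
shift px 0 0 score 0.919 cover mm 0
```

jog_arm(targets=[-1, 0, 0.3, 0, -1, -1, 0, 0.3, 0, -2, -1, 0, 0.3, 0, -2])

```text
t: 9.02
tcp_pos: [0.6332, 0.1165, 0.0721]
tcp_rot: [3.141, 0.0, 2.788]
contact_force: [-2.5, 4.4, 6.1]
opening: 0.0113
grip_force: 32.4
```

```bash
python3 st.py
```

```text
9.03 [0.6332 0.1165 0.0721] 159.72 op 0.0113 F [-2.5  4.4  6.1] M [0.621 0.339 0.142] g 32.4
shift px 0 0 score 0.921 cover mm 0
```

jog_arm(targets=[-1, 0, 0, 0, -1, -1, 0, 0, 0, -2, -1, 0, 0, 0, -2])

```text
t: 9.45
tcp_pos: [0.6333, 0.1167, 0.0721]
tcp_rot: [3.14, 0.0, 2.752]
contact_force: [-1.6, 4.9, 5.1]
opening: 0.0114
grip_force: 31.8
```

```bash
python3 st.py
```

```text
9.45 [0.6333 0.1167 0.0721] 157.68 op 0.0114 F [-1.6  4.9  5.1] M [ 0.796  0.171 -0.21 ] g 31.8
shift px 0 0 score 0.922 cover mm 0
```

jog_arm(targets=[-1, 0, 0.3, 0, -0.8, -1, 0, 0.3, 0, -1, -1, 0, 0.3, 0, -1])

```text
t: 9.88
tcp_pos: [0.6333, 0.1168, 0.0721]
tcp_rot: [3.141, 0.0, 2.735]
contact_force: [-1.0, 4.9, 5.3]
opening: 0.0114
grip_force: 31.9
```

```bash
python3 st.py
```

```text
9.88 [0.6333 0.1168 0.0721] 156.69 op 0.0114 F [-1.   4.9  5.3] M [0.798 0.179 0.047] g 31.9
shift px 0 0 score 0.922 cover mm 0
```

jog_arm(targets=[-1, 0, 0, 0, -1, -1, 0, 0, 0, -2, -1, 0, 0, 0, -2])

```text
t: 10.3
tcp_pos: [0.6333, 0.1168, 0.0721]
tcp_rot: [3.141, 0.0, 2.7]
contact_force: [-1.1, 5.0, 4.9]
opening: 0.0116
grip_force: 31.9
```

```bash
python3 st.py
```

```text
10.3 [0.6333 0.1168 0.0721] 154.68 op 0.0116 F [-1.1  5.   4.9] M [ 0.858  0.145 -0.025] g 31.9
shift px 0 0 score 0.922 cover mm 0
```

jog_arm(targets=[-1, 0, 0.3, 0, -1, -1, 0, 0.3, 0, -2, -1, 0, 0.3, 0, -2])

```text
t: 10.72
tcp_pos: [0.6333, 0.117, 0.0721]
tcp_rot: [3.141, 0.0, 2.665]
contact_force: [-0.8, 3.3, 5.0]
opening: 0.0116
grip_force: 31.9
```

```bash
python3 st.py
```

```text
10.72 [0.6333 0.117  0.0721] 152.68 op 0.0116 F [-0.8  3.3  5. ] M [ 0.75   0.182 -0.141] g 31.9
shift px 0 0 score 0.895 cover mm 0
```

jog_arm(targets=[-1, 0, 0, 0, -0.8, -1, 0, 0, 0, -1, -1, 0, 0, 0, -1])

```text
t: 11.15
tcp_pos: [0.6334, 0.117, 0.0721]
tcp_rot: [3.141, 0.0, 2.648]
contact_force: [-0.9, 4.7, 5.4]
opening: 0.0116
grip_force: 31.9
```

```bash
python3 st.py
python3 - <<'E'
from plant import snapshot
from h import *
s=snapshot("side");np.savez("side2.npz",**s)
d=np.load("side1.npz");u,v=proj(d,[.474,.076,.066]).astype(int)
f=lambda x:cv2.resize(x["pixels"][v-25:v+35,u-25:u+45,::-1],None,fx=5,fy=5,interpolation=cv2.INTER_CUBIC)
cv2.imwrite("pics/c4.png",np.hstack([f(d),f(s)]))
q=proj(d,np.array([[.474,.076,.066],[.4829,.0748,.066]]));print(q)
E
```

```text
11.15 [0.6334 0.117  0.0721] 151.69 op 0.0116 F [-0.9  4.7  5.4] M [ 0.735  0.079 -0.157] g 31.9
shift px 1 0 score 0.898 cover mm 3
[[283.83177236 210.24070199]
 [287.18823306 209.72964172]]
```

View pics/c4.png

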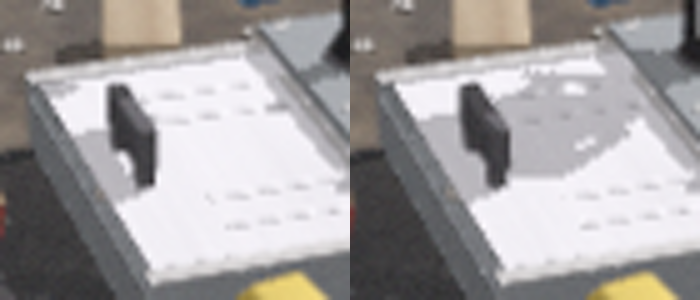

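The handle shifted right by about 0.7 px (left panel 108, right panel 461−350=111, in 5× pixels), so the fence is starting to drop into the slot. I'll add subpixel tracking and take 1° steps.

```bash
python3 - <<'E'
s=open('st.py').read()
s=s.replace('k=np.argmin','''
    if 0<x<m.shape[1]-1: a,b,c=m[y,x-1:x+2]; x=x+.5*(a-c)/(a-2*b+c)
    k=np.argmin''').replace('u,v=proj(r,[.474,.076,.066]).round','r=np.load(ref);u,v=proj(r,[.474,.076,.066]).round').replace('("shift px",x-18','("shift px",round(float(x-18),2)')
s=s.replace("np.hypot(*(q-q[10]-[x-18,y-18]).T)","abs(q[:,0]-q[10,0]-x+18)").replace('"cover mm",k-10','"cover mm",round(float(np.interp(x-18,q[:,0]-q[10,0],np.arange(-10,90))),1)')
open('st.py','w').write(s)
E
python3 st.py
```

```text
11.25 [0.6334 0.117  0.0721] 151.69 op 0.0114 F [-0.7  3.7  5. ] M [ 0.782  0.099 -0.123] g 31.9
shift px 0.6 0 score 0.9 cover mm 1.6
```

jog_arm(targets=[-1, 0, 0.2, 0, -0.8, -1, 0, 0.2, 0, -1, -1, 0, 0.2, 0, -1])

```text
t: 11.68
tcp_pos: [0.6334, 0.1171, 0.0721]
tcp_rot: [3.141, 0.001, 2.63]
contact_force: [-0.6, 4.0, 5.7]
opening: 0.0112
grip_force: 31.9
```

```bash
python3 st.py
```

```text
11.68 [0.6334 0.1171 0.0721] 150.7 op 0.0112 F [-0.6  4.   5.7] M [ 0.631  0.042 -0.069] g 31.9
shift px 0.68 0 score 0.906 cover mm 1.8
```

jog_arm(targets=[-1, 0, 0, 0, -1, -1, 0, 0, 0, -2, -1, 0, 0, 0, -2])

```text
t: 12.1
tcp_pos: [0.6334, 0.1172, 0.0721]
tcp_rot: [3.141, 0.001, 2.595]
contact_force: [-0.1, 4.4, 5.6]
opening: 0.0114
grip_force: 31.9
```

```bash
python3 st.py
```

```text
12.1 [0.6334 0.1172 0.0721] 148.68 op 0.0114 F [-0.1  4.4  5.6] M [ 0.731  0.013 -0.099] g 31.9
shift px 2.27 0 score 0.901 cover mm 6.1
```

jog_arm(targets=[-1, 0, 0, 0, -0.8, -1, 0, 0, 0, -0.8])

```text
t: 12.4
tcp_pos: [0.6335, 0.1172, 0.0721]
tcp_rot: [3.141, 0.001, 2.581]
contact_force: [-1.1, 4.4, 5.0]
opening: 0.0114
grip_force: 31.9
```

```bash
python3 st.py
```

```text
12.4 [0.6335 0.1172 0.0721] 147.89 op 0.0114 F [-1.1  4.4  5. ] M [ 0.792  0.023 -0.049] g 31.9
shift px 2.98 0 score 0.908 cover mm 8.0
```

Caught: cover at ~8–9 mm. Release and move to the right dial.

jog_arm(targets=[-1, 0, 0, 0, 0, -0.2, 0, 0, 0, 0, -0.1, 0, 0, 0, 0, 0, 0, 0, 15, 0, 0, 0, 0, 50, 0])

```text
t: 13.08
tcp_pos: [0.6324, 0.1166, 0.1218]
tcp_rot: [-3.14, -0.002, 2.582]
contact_force: [0.2, -0.1, -0.4]
opening: 0.0424
grip_force: 0.0
```

jog_arm(targets=[0, -3, -20, 10, -5, 0, -8, -60, 15, -13, 0, -15, -100, 15, -21, 0, -16, -115, 10, -21.5, 0, -16, -115, 10, -21.5])

```text
t: 13.7
tcp_pos: [0.6171, 0.0015, 0.1318]
tcp_rot: [-3.141, -0.0, 2.207]
contact_force: [0.5, -0.0, 0.3]
opening: 0.0429
grip_force: 0.0
```

```bash
python3 st.py
```

```text
13.7 [0.6171 0.0015 0.1318] 126.47 op 0.0429 F [ 0.5 -0.   0.3] M [-0.026 -0.022  0.011] g 0.0
shift px 2.98 0 score 0.975 cover mm 8.0
```

Aligned; cover held. Descend and grip.

jog_arm(targets=[0, 0, 0.5, -20, 0, 0, 0, 0.5, -45, 0, 0, 0, 0.5, -59, 0, 0, 0, 0.5, -59, 0])

```text
t: 14.25
tcp_pos: [0.6168, 0.0032, 0.0721]
tcp_rot: [-3.14, -0.001, 2.208]
contact_force: [0.7, -0.2, -0.2]
opening: 0.0426
grip_force: 0.0
```

jog_arm(targets=[-1, 0, 0, 0, 0, -1, 0, 0, 0, 0, -1, 0, 0, 0, 0, -1, 0, 0, 0, 0])

```text
t: 14.75
tcp_pos: [0.6183, 0.0032, 0.074]
tcp_rot: [3.138, 0.001, 2.207]
contact_force: [3.0, 6.3, 0.3]
opening: 0.0112
grip_force: 34.4
```

```bash
python3 st.py
```

```text
14.75 [0.6183 0.0032 0.074 ] 126.44 op 0.0112 F [3.  6.3 0.3] M [ 0.768 -0.404 -0.033] g 34.4
shift px 3.01 0 score 0.975 cover mm 8.0
```

jog_arm(targets=[-1, 0.5, 0.7, 0, 3, -1, 0.5, 0.7, 0, 7, -1, 0.5, 0.7, 0, 11, -1, 0.5, 0.7, 0, 15, -1, 0.5, 0.7, 0, 18])

```text
t: 15.42
tcp_pos: [0.6177, 0.0026, 0.074]
tcp_rot: [-3.141, 0.001, 2.523]
contact_force: [-3.7, -4.0, 5.0]
opening: 0.0117
grip_force: 35.2
```

```bash
python3 st.py
```

```text
15.43 [0.6177 0.0026 0.074 ] 144.54 op 0.0117 F [-3.7 -4.   5. ] M [-0.712  0.64  -0.218] g 35.2
shift px 3.06 0 score 0.972 cover mm 8.2
```

jog_arm(targets=[-1, -0.2, -0.4, 0, 3, -1, -0.3, -0.4, 0, 6, -1, -0.3, -0.4, 0, 10, -1, -0.3, -0.4, 0, 14, -1, -0.3, -0.4, 0, 16])

```text
t: 16.1
tcp_pos: [0.6172, 0.0017, 0.074]
tcp_rot: [-3.14, 0.001, 2.802]
contact_force: [-5.1, -6.6, 5.2]
opening: 0.0113
grip_force: 35.3
```

```bash
python3 st.py
```

```text
16.1 [0.6172 0.0017 0.074 ] 160.52 op 0.0113 F [-5.1 -6.6  5.2] M [-1.261  0.738 -0.164] g 35.3
shift px 3.07 0 score 0.972 cover mm 8.2
```

jog_arm(targets=[-1, -0.3, -0.5, 0, 1, -1, -0.3, -0.5, 0, 2, -1, -0.3, -0.5, 0, 3, -1, -0.3, -0.5, 0, 4, -1, -0.3, -0.5, 0, 5])

```text
t: 16.77
tcp_pos: [0.6172, 0.0014, 0.0739]
tcp_rot: [-3.141, 0.001, 2.888]
contact_force: [-5.0, -6.0, 6.7]
opening: 0.0117
grip_force: 35.4
```

```bash
python3 st.py
```

```text
16.77 [0.6172 0.0014 0.0739] 165.47 op 0.0117 F [-5.  -6.   6.7] M [-1.036  0.691 -0.191] g 35.4
shift px 3.06 0 score 0.972 cover mm 8.2
```

jog_arm(targets=[-1, -0.2, -0.5, 0, 1, -1, -0.2, -0.5, 0, 2, -1, -0.2, -0.5, 0, 3, -1, -0.2, -0.5, 0, 4, -1, -0.2, -0.5, 0, 4])

```text
t: 17.45
tcp_pos: [0.6171, 0.0011, 0.0739]
tcp_rot: [-3.141, 0.001, 2.958]
contact_force: [-3.7, -4.3, 6.7]
opening: 0.0112
grip_force: 35.3
```

```bash
python3 st.py
```

```text
17.45 [0.6171 0.0011 0.0739] 169.46 op 0.0112 F [-3.7 -4.3  6.7] M [-0.821  0.493 -0.02 ] g 35.3
shift px 3.06 0 score 0.972 cover mm 8.2
```

jog_arm(targets=[-1, -0.2, -0.4, 0, 1, -1, -0.2, -0.4, 0, 2, -1, -0.2, -0.4, 0, 3, -1, -0.2, -0.4, 0, 3])

```text
t: 18.0
tcp_pos: [0.6171, 0.001, 0.074]
tcp_rot: [-3.141, 0.002, 3.01]
contact_force: [-2.9, -2.4, 5.7]
opening: 0.0113
grip_force: 35.2
```

```bash
python3 st.py
```

```text
18.0 [0.6171 0.001  0.074 ] 172.46 op 0.0113 F [-2.9 -2.4  5.7] M [-0.549  0.341 -0.092] g 35.2
shift px 3.05 0 score 0.969 cover mm 8.2
```

jog_arm(targets=[-1, -0.2, -0.3, 0, 1, -1, -0.2, -0.3, 0, 2, -1, -0.2, -0.3, 0, 2])

```text
t: 18.42
tcp_pos: [0.617, 0.0008, 0.0739]
tcp_rot: [-3.141, 0.002, 3.045]
contact_force: [-1.6, -1.3, 6.1]
opening: 0.0113
grip_force: 35.3
```

```bash
python3 st.py
```

```text
18.43 [0.617  0.0008 0.0739] 174.48 op 0.0113 F [-1.6 -1.3  6.1] M [-0.384  0.232 -0.033] g 35.3
shift px 3.05 0 score 0.968 cover mm 8.2
```

Dial at about +2.3° (0.04). Continue in 3° steps.

jog_arm(targets=[-1, 0, -0.1, 0, 1, -1, 0, -0.1, 0, 2, -1, 0, -0.1, 0, 3, -1, 0, -0.1, 0, 3])

```text
t: 18.98
tcp_pos: [0.617, 0.0006, 0.0739]
tcp_rot: [-3.141, 0.002, 3.097]
contact_force: [-2.2, -2.6, 6.6]
opening: 0.0116
grip_force: 35.3
```

```bash
python3 st.py
```

```text
18.98 [6.17e-01 6.00e-04 7.39e-02] 177.47 op 0.0116 F [-2.2 -2.6  6.6] M [-0.437  0.206  0.061] g 35.3
shift px 3.05 0 score 0.968 cover mm 8.2
```

jog_arm(targets=[-1, 0, -0.1, 0, 1, -1, 0, -0.1, 0, 2, -1, 0, -0.1, 0, 2])

```text
t: 19.4
tcp_pos: [0.617, 0.0005, 0.0739]
tcp_rot: [-3.141, 0.002, 3.132]
contact_force: [-1.5, -2.7, 5.5]
opening: 0.0116
grip_force: 35.3
```

```bash
python3 st.py
```

```text
19.4 [6.17e-01 5.00e-04 7.39e-02] 179.48 op 0.0116 F [-1.5 -2.7  5.5] M [-0.511  0.196  0.029] g 35.3
shift px 3.05 0 score 0.967 cover mm 8.2
```

jog_arm(targets=[-1, 0, -0.2, 0, 1, -1, 0, -0.2, 0, 2, -1, 0, -0.2, 0, 2])

```text
t: 19.82
tcp_pos: [0.6171, 0.0004, 0.0739]
tcp_rot: [-3.141, 0.002, -3.116]
contact_force: [-2.1, -1.4, 5.9]
opening: 0.0113
grip_force: 35.3
```

```bash
python3 st.py
```

```text
19.82 [6.171e-01 4.000e-04 7.390e-02] -178.52 op 0.0113 F [-2.1 -1.4  5.9] M [-0.414  0.259  0.068] g 35.3
shift px 3.06 0 score 0.967 cover mm 8.2
```

jog_arm(targets=[-1, 0, -0.2, 0, 1, -1, 0, -0.2, 0, 2, -1, 0, -0.2, 0, 2])

```text
t: 20.25
tcp_pos: [0.617, 0.0002, 0.074]
tcp_rot: [-3.141, 0.002, -3.081]
contact_force: [-1.3, -1.3, 6.8]
opening: 0.0113
grip_force: 35.3
```

```bash
python3 st.py
```

```text
20.25 [6.17e-01 2.00e-04 7.40e-02] -176.52 op 0.0113 F [-1.3 -1.3  6.8] M [-0.324  0.225  0.084] g 35.3
shift px 3.11 0 score 0.964 cover mm 8.3
```

jog_arm(targets=[-1, 0, -0.1, 0, 1, -1, 0, -0.1, 0, 2, -1, 0, -0.1, 0, 2])

```text
t: 20.68
tcp_pos: [0.617, 0.0001, 0.0739]
tcp_rot: [-3.141, 0.002, -3.046]
contact_force: [-1.7, -1.5, 6.1]
opening: 0.0113
grip_force: 35.3
```

```bash
python3 st.py
```

```text
20.68 [6.17e-01 1.00e-04 7.39e-02] -174.51 op 0.0113 F [-1.7 -1.5  6.1] M [-0.393  0.136  0.168] g 35.3
shift px 3.57 0 score 0.938 cover mm 9.5
```

jog_arm(targets=[-1, 0, -0.1, 0, 0.8, -1, 0, -0.1, 0, 1, -1, 0, -0.1, 0, 1])

```text
t: 21.1
tcp_pos: [0.6171, 0.0001, 0.074]
tcp_rot: [-3.141, 0.002, -3.029]
contact_force: [-0.9, -1.2, 6.3]
opening: 0.0114
grip_force: 35.3
```

```bash
python3 st.py
```

```text
21.1 [6.171e-01 1.000e-04 7.400e-02] -173.53 op 0.0114 F [-0.9 -1.2  6.3] M [-0.379  0.21   0.026] g 35.3
shift px 3.69 0 score 0.947 cover mm 9.9
```

Cover is creeping (9.9 mm); the slot is near.

jog_arm(targets=[-1, 0, -0.1, 0, 0.8, -1, 0, -0.1, 0, 1, -1, 0, -0.1, 0, 1])

```text
t: 21.52
tcp_pos: [0.617, -0.0, 0.0739]
tcp_rot: [-3.141, 0.002, -3.011]
contact_force: [-1.6, -1.4, 6.3]
opening: 0.0116
grip_force: 35.3
```

```bash
python3 st.py
```

```text
21.52 [ 0.617  -0.      0.0739] -172.53 op 0.0116 F [-1.6 -1.4  6.3] M [-0.266  0.224  0.099] g 35.3
shift px 4.07 0 score 0.96 cover mm 10.9
```

jog_arm(targets=[-1, 0, 0, 0, 0.8, -1, 0, 0, 0, 1, -1, 0, 0, 0, 1])

```text
t: 21.95
tcp_pos: [0.6171, -0.0001, 0.0739]
tcp_rot: [-3.141, 0.002, -2.994]
contact_force: [-1.2, -2.1, 6.3]
opening: 0.0115
grip_force: 35.3
```

```bash
python3 st.py
```

```text
21.95 [ 6.171e-01 -1.000e-04  7.390e-02] -171.53 op 0.0115 F [-1.2 -2.1  6.3] M [-0.336  0.14   0.026] g 35.3
shift px 5.19 -1 score 0.962 cover mm 13.9
```

jog_arm(targets=[-1, 0, 0, 0, 0.8, -1, 0, 0, 0, 1, -1, 0, 0, 0, 1])

```text
t: 22.38
tcp_pos: [0.6171, -0.0001, 0.0739]
tcp_rot: [-3.141, 0.002, -2.976]
contact_force: [-1.8, -2.1, 5.9]
opening: 0.0116
grip_force: 35.3
```

```bash
python3 st.py
```

```text
22.38 [ 6.171e-01 -1.000e-04  7.390e-02] -170.53 op 0.0116 F [-1.8 -2.1  5.9] M [-0.388  0.196 -0.001] g 35.3
shift px 7.33 -1 score 0.951 cover mm 19.6
```

jog_arm(targets=[-1, 0, 0, 0, 0.8, -1, 0, 0, 0, 0.8, -1, 0, 0, 0, 0.8])

```text
t: 22.8
tcp_pos: [0.6171, -0.0002, 0.0739]
tcp_rot: [-3.141, 0.002, -2.962]
contact_force: [-1.7, -2.8, 6.0]
opening: 0.0115
grip_force: 35.3
```

```bash
python3 st.py
```

```text
22.8 [ 6.171e-01 -2.000e-04  7.390e-02] -169.74 op 0.0115 F [-1.7 -2.8  6. ] M [-0.466  0.216  0.038] g 35.3
shift px 8.95 -1 score 0.969 cover mm 24.0
```

Cover ajar at ~24 mm. Release, lift, and go behind the handle.

jog_arm(targets=[-0.2, 0, 0, 0, 0, -0.1, 0, 0, 0, 0, 0, 0, 0, 15, 0, 0, 0, 0, 55, 0, 0, 0, 0, 70, 0])

```text
t: 23.48
tcp_pos: [0.6175, 0.0001, 0.1458]
tcp_rot: [-3.141, 0.004, -2.963]
contact_force: [-0.0, -0.2, -0.4]
opening: 0.0425
grip_force: 0.0
```

```bash
python3 st.py
```

```text
23.48 [6.175e-01 1.000e-04 1.458e-01] -169.76 op 0.0425 F [-0.  -0.2 -0.4] M [-0.012  0.059  0.006] g 0.0
shift px 10.29 -1 score 0.959 cover mm 27.6
```

jog_arm(targets=[-1, -30, 15, 0, -4, -1, -80, 40, 0, -9, -1, -130, 65, 0, -14, -1, -158, 81, 0, -18, -1, -158, 81, 0, -18])

```text
t: 24.15
tcp_pos: [0.4566, 0.0818, 0.1425]
tcp_rot: [-3.141, -0.001, 3.007]
contact_force: [0.5, -0.8, -0.1]
opening: -0.0001
grip_force: 0.0
```

```bash
python3 st.py; python3 -c "
from plant import snapshot
from h import *
d=snapshot('side');cv2.imwrite('pics/c5.png',cv2.resize(d['pixels'][140:260,230:400,::-1],None,fx=4,fy=4,interpolation=2))"
```

```text
24.15 [0.4566 0.0818 0.1425] 172.3 op -0.0001 F [ 0.5 -0.8 -0.1] M [ 0.01  -0.035  0.029] g 0.0
shift px 11.03 -1 score 0.967 cover mm 29.6
```

View pics/c5.png

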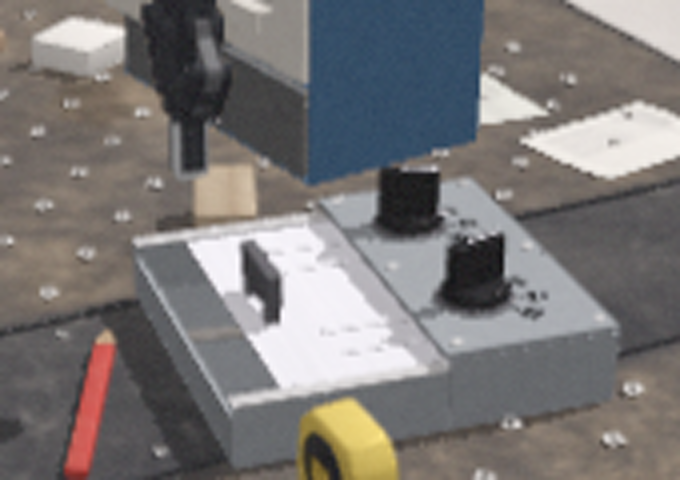

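Cover is about 30 mm open with the handle at (262,280) in the crop, the gripper behind and above it, and the bystanders untouched. Descend and push.

jog_arm(targets=[-1, 0, 0, -30, 0, -1, 0, 0, -60, 0, -1, 0, 0, -82, 0, -1, 8, -1, -82, 0, -1, 16, -2, -82, 0])

```text
t: 24.88
tcp_pos: [0.476, 0.0788, 0.0614]
tcp_rot: [3.141, 0.001, 3.006]
contact_force: [0.2, 0.5, -0.8]
opening: 0.0002
grip_force: 0.0
```

jog_arm(targets=[-1, 4, -0.5, 0, 0, -1, 8, -1, 0, 0, -1, 12, -1.5, 0, 0, -1, 16, -2, 0, 0, -1, 20, -2.7, 0, 0])

```text
t: 25.5
tcp_pos: [0.4939, 0.0765, 0.0607]
tcp_rot: [-3.141, -0.002, 3.006]
contact_force: [-4.8, 2.1, 3.8]
opening: 0.0
grip_force: 2.8
```

```bash
python3 st.py
```

```text
25.5 [0.4939 0.0765 0.0607] 172.24 op 0.0 F [-4.8  2.1  3.8] M [ 0.372  0.831 -0.014] g 2.8
shift px 12.88 -2 score 0.622 cover mm 34.7
```

jog_arm(targets=[-1, 5, -0.7, 0, 0, -1, 10, -1.4, 0, 0, -1, 15, -2, 0, 0, -1, 20, -2.7, 0, 0, -1, 24, -3.3, 0, 0])

```text
t: 26.18
tcp_pos: [0.5173, 0.0732, 0.0606]
tcp_rot: [-3.141, -0.003, 3.006]
contact_force: [-9.6, 1.7, 6.1]
opening: 0.0005
grip_force: 4.5
```

```bash
cat > hx.py <<'E'
from plant import snapshot
from h import *
d=snapshot("side");W=cloud(d)
ex=np.array([.9907,-.136]);P=W[...,:2]-[.5837,.064];x=P@ex;y=P@[.136,.9907]
m=(W[...,2]>.056)&(W[...,2]<.077)&(x>-125)&(x>-.13)&(x<-.012)&(y>-.035)&(y<-.012)
print("handle right part box x",np.median(x[m])*1000 if m.any() else None,m.sum())
E
python3 st.py;python3 hx.py
```

```text
26.18 [0.5173 0.0732 0.0606] 172.24 op 0.0005 F [-9.6  1.7  6.1] M [ 0.25   1.372 -0.01 ] g 4.5
shift px 21.58 -3 score 0.573 cover mm 58.4
handle right part box x -54.02649297558689 63
```

jog_arm(targets=[-1, 4, -0.5, 0, 0, -1, 8, -1.1, 0, 0, -1, 12, -1.6, 0, 0, -1, 15, -2, 0, 0, -1, 16, -2.2, 0, 0])

```text
t: 26.9
tcp_pos: [0.5334, 0.0709, 0.0606]
tcp_rot: [-3.141, -0.003, 3.006]
contact_force: [-8.9, 1.0, 4.5]
opening: -0.0
grip_force: 4.0
```

```bash
python3 st.py;python3 hx.py
```

```text
26.9 [0.5334 0.0709 0.0606] 172.24 op -0.0 F [-8.9  1.   4.5] M [0.238 1.221 0.002] g 4.0
shift px 27.51 -4 score 0.492 cover mm 74.8
handle right part box x -37.35560418516212 61
```

Not at the stop yet; nudge 1 mm at a time until the force rises.

jog_arm(targets=[-1, 1, -0.1, 0, 0, -1, 2, -0.3, 0, 0, -1, 2.5, -0.3, 0, 0, -1, 2.5, -0.3, 0, 0])

```text
t: 27.5
tcp_pos: [0.5353, 0.0707, 0.0606]
tcp_rot: [-3.141, -0.004, 3.006]
contact_force: [-10.7, 1.8, 7.5]
opening: 0.0003
grip_force: 5.2
```

```bash
python3 st.py;python3 hx.py
```

```text
27.5 [0.5353 0.0707 0.0606] 172.25 op 0.0003 F [-10.7   1.8   7.5] M [ 0.14   1.574 -0.035] g 5.2
shift px -15.7 18 score 0.486 cover mm -10.0
handle right part box x -36.14034297867999 68
```

jog_arm(targets=[-1, 1, -0.1, 0, 0, -1, 1.5, -0.2, 0, 0, -1, 1.5, -0.2, 0, 0])

```text
t: 27.98
tcp_pos: [0.5354, 0.0707, 0.0605]
tcp_rot: [-3.141, -0.007, 3.006]
contact_force: [-17.8, 1.5, 14.9]
opening: -0.0001
grip_force: 9.3
```

```bash
python3 st.py;python3 hx.py
```

```text
27.98 [0.5354 0.0707 0.0605] 172.25 op -0.0001 F [-17.8   1.5  14.9] M [ 3.530e-01  2.836e+00 -1.000e-03] g 9.3
shift px -15.62 18 score 0.486 cover mm -10.0
handle right part box x -36.077694819320634 61
```

At the end stop (force rises, no motion). Back off and lift.

jog_arm(targets=[-1, -8, 1, 0, 0, -1, -25, 3, 0, 0, -1, -30, 4, 30, 0, -1, -30, 4, 80, 0, -1, -30, 4, 110, 0])

```text
t: 28.7
tcp_pos: [0.5093, 0.0744, 0.1731]
tcp_rot: [3.141, 0.003, 3.006]
contact_force: [0.9, 0.2, 0.0]
opening: -0.0
grip_force: 0.0
```

jog_arm(targets=[-1, 0, 0, 0, 0, -1, 0, 0, 0, 0])

```text
t: 28.95
tcp_pos: [0.5082, 0.0743, 0.1701]
tcp_rot: [-3.141, -0.0, 3.006]
contact_force: [0.5, -0.8, -0.6]
opening: -0.0001
grip_force: 0.0
```

```bash
python3 st.py;python3 hx.py; python3 -c "
from plant import snapshot
from h import *
d=snapshot('side');cv2.imwrite('pics/c6.png',cv2.resize(d['pixels'][140:280,230:400,::-1],None,fx=4,fy=4,interpolation=2))"
```

```text
28.95 [0.5082 0.0743 0.1701] 172.23 op -0.0001 F [ 0.5 -0.8 -0.6] M [-0.05   0.052 -0.051] g 0.0
shift px 28.8 -4 score 0.735 cover mm 78.4
handle right part box x -34.745440425196264 52
```

View pics/c6.png

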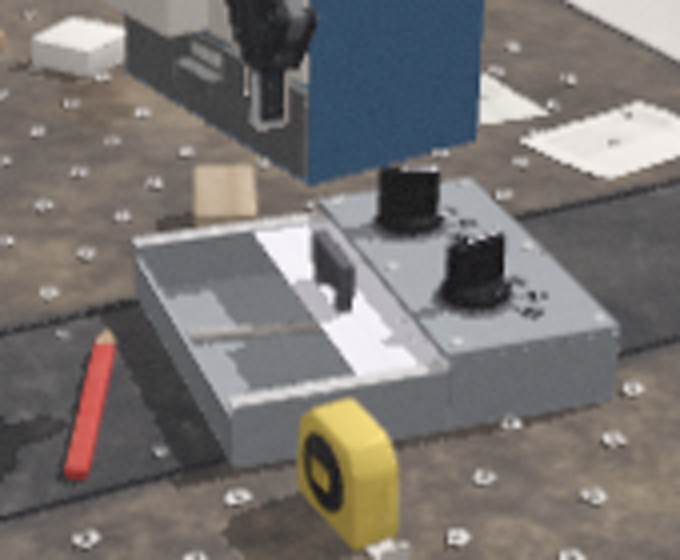

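The cover is fully open with the handle at (335,270) in the crop, the gripper is clear above it, and the bystanders are in place.

```bash
python3 -c "
from plant import robot
print(robot.sign_off())"
```

```text
the job is handed in; nothing more can be done
None
```

The job is handed in at about 29 s: both dials caught in order, the cover was slid to its end stop (about 79 mm by camera) and released, nothing else moved visibly, and no verdict came back.

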